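# Lock the reed tester's regulator, then hold the flask down in its sprung ring

### The job

Get the reed tester blowing: turn the air regulator's knob until its pointer lines up with the mark on the housing, then push the sliding fork lock all the way over the knob. After that stand the round steel flask upright in the sprung ring of the cradle, press it down until the ring is most of the way down its travel, and finish while still holding it pressed down there. Leave the reed plate, comb, feeler block and punch where they lie.

Things in the scene. Friction and masses are not known exactly. Their poses are not given: they have to be found in the camera images.
- regulator: Air regulator fixed on the desk: aluminium housing 80 (x) x 200 (y) x 30 mm high, origin at the centre of its underside, z up; it stands at any small yaw. The knob's upright axis passes through (0, +48 mm) of its frame. The mark is a dark line on the housing top at the +y side of the knob, pointing from the knob straight along +y. The fork lock rests at the -y end and slides along +y. A low gauge (33 mm high) lies on the +x side of the knob.
- knob_grip (a point): Grip point of the knob, on its axis, 64 mm above the desk. The knob is a black disc (radius 26 mm, top 40 mm above the desk) carrying an upright grip bar 44 mm long, 12 mm thick, from 40 to 76 mm above the desk. This frame turns with the knob: x lies along the bar towards its pointer end (white line on the bar, white nub at the disc's rim), z up. With the fork lock open, the tips of its tines are 51 to 59 mm from the knob's axis.
- knob (a joint): Angle of the knob, rad, 0 to 1.6 (end stops), growing clockwise seen from above. At 1.25 the pointer is on the mark, that is, the bar lies along the housing's y axis with its pointer end to +y. It stays where it is left (friction 0.04 N m).
- lock_post (a point): Middle of the fork lock's upright grip post (round, 14 mm in diameter, standing from 50 to 86 mm above the desk; this point is 70 mm above the desk, z up). The steel fork has two tines, 18 mm apart, that pass on either side of the knob's bar, above its disc. Fully closed, the post stands 54 mm from the knob's axis, 32 mm from the bar's end.
- lock (a joint): Travel of the fork lock along the housing's +y, m: 0 = fully open (it starts at 0 to 0.008), 0.070 = fully home over the knob (end stop). Friction about 1.5 N; it stays where it is left.
- cradle: Spring cradle fixed on the desk: dark steel base plate 100 (x) x 130 (y) x 12 mm, origin at the centre of its underside. Two guide posts 76 mm high stand at y = +51 and -51 mm and carry the ring.
- ring_center (a point): Centre of the brass spring ring (round bar 8 mm thick, ring 46 mm inside and 62 mm outside diameter, its plane level), 56 mm above the desk when not pressed; it goes down with the ring. z up.
- ring (a joint): How far the ring is pressed down, m: 0 = up, 0.016 = bottom stop. The spring resists with about 5 N at the start, growing 0.6 N per mm to about 14 N at the stop; the flask's own weight does not move it. 9 mm or more counts as pressed; 12 to 14 mm is a good hold.
- flask_mid (a point): Centre of the loose flask, half-way up (54 mm above its foot; flask 108 mm tall, about 0.22 kg, z up along its neck). Polished steel bulb 68 mm in diameter, bulb centre 30 mm above the foot, flat foot 32 mm wide; straight neck 24 mm in diameter from 62 to 103 mm above the foot, then a brass lip 29 mm wide. Grip the neck from above, about 85 mm above the foot. Seated in the ring, this point lies about 51 mm above the ring's centre.
- reed_plate: Bystander: stainless reed plate with brass reeds, 104 x 32 x 3 mm, lying flat on the robot's side of the flask. Origin at the centre of its underside.
- comb: Bystander: black ebony harmonica comb, 104 x 28 x 8 mm, lying flat on the robot's side of the flask. Origin at the centre of its underside.
- feeler_block: Bystander: stepped steel feeler block, 60 x 25 x 26 mm, on the far side of the flask. Origin at the centre of its underside.
- punch: Bystander: copper rivet punch, 100 mm long, 10 mm thick, lying on the far side of the flask. Origin under its shank.

How it is judged (in metres and radians):
On the way, in this order (a step that is already met when the one before it is completed fails the run):
1. the knob's pointer is on the mark (within 0.12 rad) while the lock is still open (value of joint knob between 1.13 and 1.37 rad and value of joint lock below 0.02 m), for 0.3 s.
2. the lock is home over the knob (within 10 mm), the knob still on its mark (value of joint knob between 1.13 and 1.37 rad and value of joint lock above 0.06 m), for 0.3 s.
3. the flask is seated upright in the ring and pressed down (horizontal distance between flask_mid and ring_center below 0.01 m and angle between flask_mid's own z axis and vertical below 0.22 rad and z of flask_mid in the frame of ring_center between 0.042 and 0.06 m and value of joint ring above 0.009 m and contact force between flask and ring above 5 N and contact force between the fingers and flask above 3 N and contact force between each of the arm, the fingers and ring below 1 N), for 0.5 s.
At the end, for the whole second after the job is handed in: Knob within 0.12 rad of the mark, lock within 10 mm of home; flask upright in the ring (within 10 mm, tilt under 0.22 rad), held by the fingers (over 3 N), pressing the ring (over 5 N) 9 mm or more down, the robot not touching the ring, through the last second (all of step 2 and all of step 3); the arm keeps its last pose, push and grip.
It fails at once if a bystander is moved more than 30 mm (distance of any of reed_plate, comb, feeler_block, punch from where it was at the start of the episode above 0.03 m).
It also fails if it takes over 58 s, if anything falls off the work surface, if the arm or the gripper's body presses on something with over 40 N, if the wrist force passes 120 N, or if a joint passes its speed limit or range.

### The arm

A 6-joint arm with a two-finger parallel gripper is mounted at the origin on the work surface. World frame = base frame: x ahead of the robot, y to its left, z up, the work surface at z = 0. Lengths are in mm, angles in rad, forces in N, time in s.
With the tool pointing down it reaches from about 275 to 750 mm from the base axis. Payload 10.2 kg.
Tool frame: the origin (TCP) lies midway between the tips of the shut fingers; the grasp point (between the pads) lies 19 mm behind it; z points along the fingers, y is the direction in which the jaws open and shut (so a half turn about z gives the same grasp; the last joint's range is limited). The gripper opens to 88 mm and grips with 3 to 60 N. Pads are 18 mm wide; open, the fingers measure 123 mm over their backs; the gripper's body (75 mm by 187 mm) begins 45 mm behind the grasp point.
Start: joints at [0.893, 0.313, 1.498, -0, 1.331, -0.223], TCP at [230.636, 471.633, 238.72] pointing down, gripper open.
Joint ranges: [-2.94, 2.94], [-0.97, 2.17], [0.19, 2.56], [-1.23, 4.37], [0.02, 3.11], [-2.88, 2.88]. Speed limits (rad/s): [2.39, 2.39, 3.01, 3.14, 3.14, 3.14].

### API

Orientations are given as a unit quaternion [w, x, y, z].
In Python, from bench import manip gives the robot as it stands. Calls block until the motion is done:
- manip.move_pose(position, orientation): joint-space move of the TCP to a pose.
- manip.servo_line(position, attitude=None, rate=150, max_force=None): straight line of the TCP; attitude=None keeps the orientation; rate is the mean speed in mm/s. With max_force (N) it stops when the force on the tool has changed by that much, and returns True; else False.
- manip.move_joints(angles): joint-space move.
- manip.open_gripper() and manip.grab(f_grip=None): open the fingers fully, or close them until they stop; f_grip is the grip in N (None keeps the last).
- manip.wait(seconds).
- manip.ik(position, orientation): joint angles nearest the present ones, or None.
- manip.state(): the state.
- manip.camera(name): name is "scene" or "top" or "wrist"; returns a dict with "color" (420x560x3 uint8, red, green, blue), "intrinsics" (3x3 intrinsics, pixels), "k1" (the pictures are not rectified: a ray, as slopes to the right and down, at radius r is drawn at 1 + k1 r^2 times it, then the intrinsics apply), "extrinsics" (4x4, takes a point from world to camera coordinates); the wrist camera has in their place "mount" (4x4, takes a point from camera to tool coordinates, whose origin is the TCP and whose axes are the flange's). Camera axes: x right, y down, z forward; pixel columns grow to the right and rows downward; lengths in mm; the calibration is good to about 2 mm. A picture is of the moment at which its call begins: read the wrist's pose just before it. There is no depth.
A pose or a line that the arm cannot do raises manip.MotionError and nothing moves.
- manip.sign_off(): hands the job in, once; it reports no verdict.
The state is a dict: "t": time; "q": joint angles; "joint_vel": joint speeds; "joint_torque": joint torques, N m; "tcp_pos": TCP position; "tool_rot": TCP orientation; "contact_force": force on the tool from outside, world axes, zero at the start; "torque": the same for the moment, N m; "finger_gap": finger opening in mm.
Only numpy, scipy, OpenCV 4.12 (cv2) and the standard library are available. Lean on these libraries where they do the work, as an engineer would, in place of code of your own. Each camera call takes 0.05 s, during which the arm holds its last target.

## Working session

There is one attempt and no reset: what is moved stays moved. The work goes in short steps, each a Python script; the robot and the scene stay as the last script left them, time stands still between calls to the robot, and variables do not carry over. Pictures are saved under pics/ and viewed, and the job is handed in when it is done.

```bash
mkdir -p pics; ls; python3 - <<'E'
from bench import manip
import cv2
s=manip.state(); print(s)
for n in ("scene","top","wrist"):
    c=manip.camera(n); cv2.imwrite(f"pics/{n}0.png",c["color"][:,:,::-1])
    print(n,{k:(v.tolist() if hasattr(v,'tolist') else v) for k,v in c.items() if k!="color"})
E
```

```text
pics
{'t': 0.0, 'q': array([ 8.92594570e-01,  3.13454644e-01,  1.49844250e+00, -4.16838503e-05,
        1.33098558e+00, -2.23406207e-01]), 'joint_vel': array([ 4.07746610e-04, -2.93013877e-06,  2.12914473e-04, -2.44498496e-03,
        3.54971687e-04, -7.22930633e-04]), 'joint_torque': array([ 2.80318645e-04, -4.02206647e+01, -2.52265906e+01,  6.94534415e-02,
        3.52448516e-02, -8.58799103e-05]), 'tcp_pos': array([230.48472067, 471.42471835, 238.15665272]), 'tool_rot': array([-2.62814610e-04,  2.25438173e-01,  9.74257263e-01, -5.89413011e-04]), 'contact_force': array([ 0.87205422, -0.84851677,  0.26250033]), 'torque': array([ 0.02669066, -0.02941122,  0.00608837]), 'finger_gap': 88.3902618938173}
scene {'intrinsics': [[511.2317439768774, 0.0, 278.12447945072296], [0.0, 511.2317439768774, 214.860750750162], [0.0, 0.0, 1.0]], 'k1': -0.14456966551022626, 'extrinsics': [[0.6860592577909372, 0.7274110116968401, 0.01399695901000583, -358.7026756969748], [0.5363512718146107, -0.49267472333797746, -0.685272887400849, -253.78339143405435], [-0.4915790964048388, 0.47764509528103266, -0.728
[... 270 characters left out ...]
4686, 0.012046479487747685, -14.313236041951834], [-0.9968068170106561, 0.0045056314893168305, -0.07972370316265417, 568.0866091946269], [0.07966244276297356, -0.012445148735618874, -0.9967442066478162, 798.8508715764748], [0.0, 0.0, 0.0, 1.0]]}
wrist {'intrinsics': [[321.8662503421965, 0.0, 279.85328730613287], [0.0, 321.8662503421965, 202.07746725212172], [0.0, 0.0, 1.0]], 'k1': 0.01226264063080017, 'mount': [[0.0006742464857611205, -0.9468654700001379, -0.32162917640209854, 84.10715396703772], [0.9999997258806106, 0.000736836449070302, -7.287488649900664e-05, 0.5016765853644856], [0.00030599081391364315, -0.3216290391016693, 0.9468657072553409, -145.17951088645432], [0.0, 0.0, 0.0, 1.0]]}
```

View pics/top0.png

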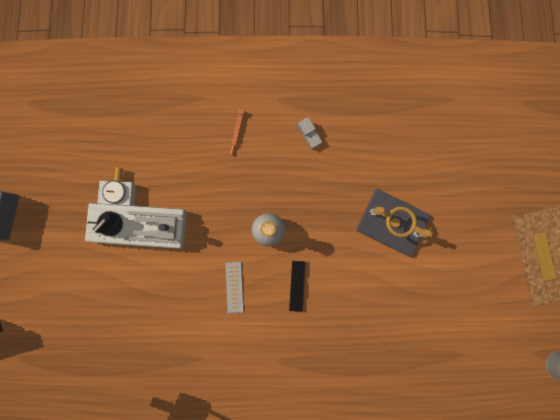

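View pics/scene0.png

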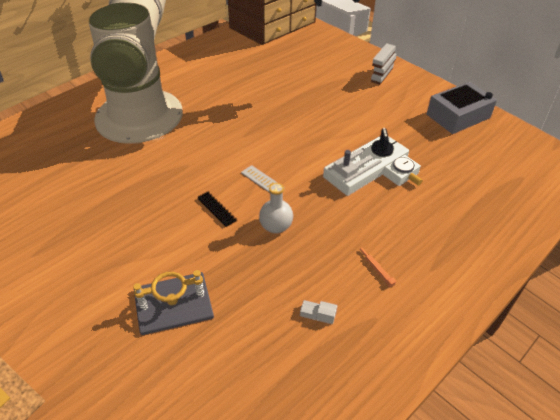

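View pics/wrist0.png

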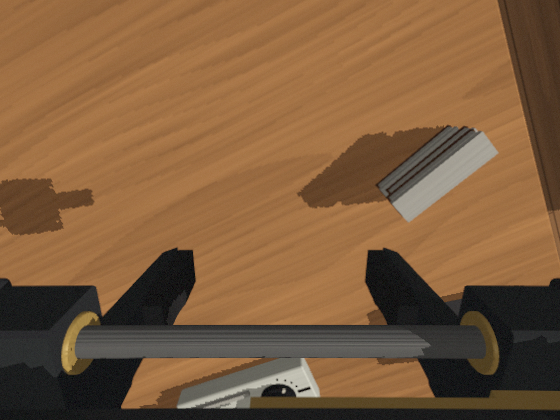

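The top view has the regulator at (135,226), with its knob near (108,223) and post near (165,228). The flask is at (268,229) and the cradle at (396,222). The scene view shows the same layout. I'll enlarge these areas to get accurate pixel positions.

```bash
cat > h.py <<'E'
import numpy as np, cv2
from bench import manip
def und(c,px):
    K=c["intrinsics"]; p=np.atleast_2d(np.array(px,float))
    d=np.array([c["k1"],0,0,0,0.])
    return cv2.undistortPoints(p.reshape(-1,1,2),np.array(K),d).reshape(-1,2)
def R_of(q):
    w,x,y,z=q
    from scipy.spatial.transform import Rotation as R
    return R.from_quat([x,y,z,w]).as_matrix()
def ray(c,px,st=None):
    n=und(c,px); d=np.c_[n,np.ones(len(n))]
    if "extrinsics" in c:
        E=np.array(c["extrinsics"]); Rw=E[:3,:3].T; o=-Rw@E[:3,3]
    else:
        M=np.array(c["mount"]); T=np.eye(4); T[:3,:3]=R_of(st["tool_rot"]); T[:3,3]=st["tcp_pos"]
        T=T@M; Rw=T[:3,:3]; o=T[:3,3]
    return o,d@Rw.T
def onz(c,px,z,st=None):
    o,d=ray(c,px,st); return o+d*((z-o[2])/d[:,2])[:,None]
def tri(*rays):
    A=np.zeros((3,3));b=np.zeros(3)
    for o,d in rays:
        d=d/np.linalg.norm(d);P=np.eye(3)-np.outer(d,d);A+=P;b+=P@o
    x=np.linalg.solve(A,b); return x,[np.linalg.norm(np.cross(x-o,d/np.linalg.norm(d))) for o,d in rays]
def proj(c,X,st=None):
    X=np.atleast_2d(X)
    E=np.array(c["extrinsics"]) 
    r,_=cv2.Rodrigues(E[:3,:3]); p,_=cv2.projectPoints(X.astype(float),r,E[:3,3],np.array(c["intrinsics"]),np.array([c["k1"],0,0,0,0.]))
    return p.reshape(-1,2)
def down(yaw):
    # tool z down, tool x axis at angle yaw in world
    from scipy.spatial.transform import Rotation as R
    x=np.array([np.cos(yaw),np.sin(yaw),0]);z=np.array([0,0,-1.]);y=np.cross(z,x)
    q=R.from_matrix(np.c_[x,y,z]).as_quat(); return [q[3],q[0],q[1],q[2]]
E
python3 - <<'E'
import cv2,numpy as np
t=cv2.imread("pics/top0.png"); s=cv2.imread("pics/scene0.png")
def crop(im,x0,y0,x1,y1,k): return cv2.resize(im[y0:y1,x0:x1],None,fx=k,fy=k,interpolation=cv2.INTER_CUBIC)
cv2.imwrite("pics/c1.png",crop(t,80,160,195,255,6))
cv2.imwrite("pics/c2.png",crop(t,350,180,440,265,6))
cv2.imwrite("pics/c3.png",crop(s,315,120,430,200,6))
E
```

```text
(no output)
```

View pics/c1.png

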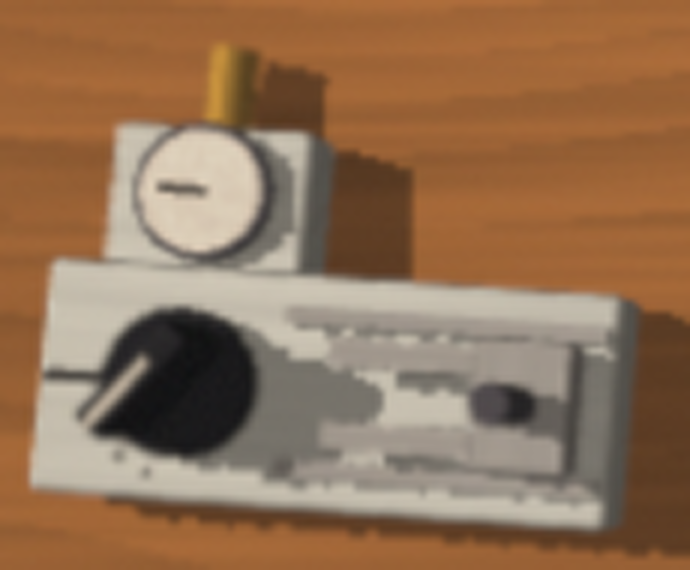

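View pics/c2.png

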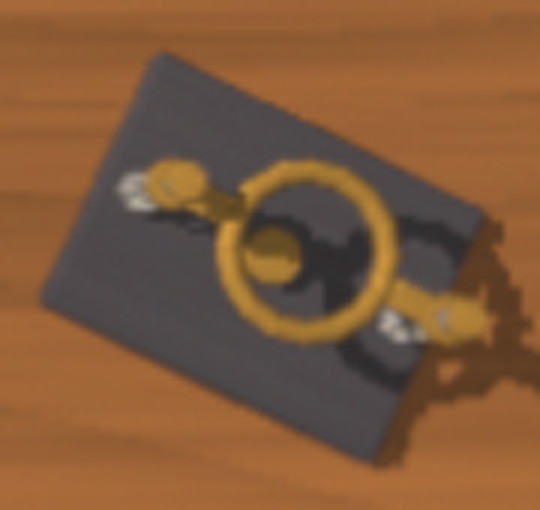

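View pics/c3.png

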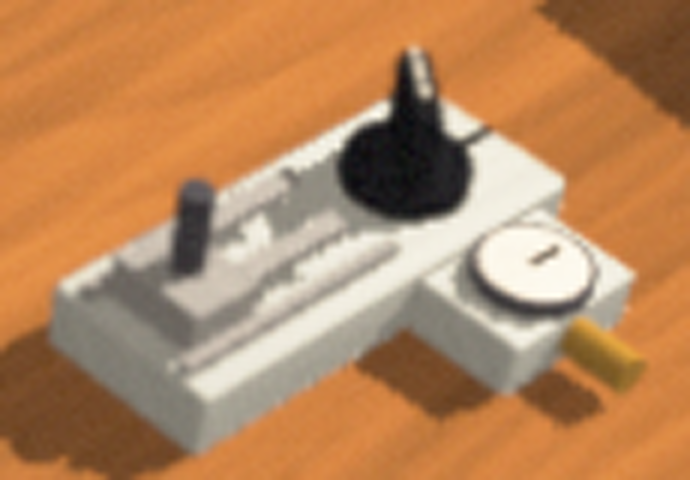

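```bash
python3 - <<'E'
from h import *
t=manip.camera("top"); s=manip.camera("scene")
f=lambda p,ox,oy:(np.array(p,float)+.5)/6-.5+[ox,oy]
c=onz(t,f([(52,260),(637,298),(610,527),(32,488)],80,160),30); print("reg corners",c.round(1)[:,:2].tolist(), c.mean(0).round(1), np.linalg.norm(np.diff(c[[0,1,2,3,0]],axis=0),axis=1))
dv=(c[0]+c[3]-c[1]-c[2]); print("y dir angle",np.degrees(np.arctan2(dv[1],dv[0])))
print("mark",onz(t,f([(45,375),(102,377)],80,160),30)[:,:2])
print("disc c",onz(t,f([(181,382)],80,160),40)[:,:2])
b=onz(t,f([(84,424),(148,360)],80,160),76)[:,:2]; print("bar line",b,np.degrees(np.arctan2(*(b[0]-b[1])[::-1])))
print("post top", onz(t,f([(490,404)],80,160),86)[:,:2])
print("post top scene", onz(s,f([(197,190)],315,120),86)[:,:2])
print("disc scene", onz(s,f([(405,167)],315,120),38)[:,:2])
print("ring", onz(t,f([(306,252)],350,180),60)[:,:2])
cc=onz(t,f([(163,52),(485,213),(375,463),(42,300)],350,180),12); print("cradle",cc[:,:2].round(1).tolist(),cc.mean(0),np.linalg.norm(np.diff(cc[[0,1,2,3,0]],axis=0),axis=1))
dv=(cc[0]+cc[3]-cc[1]-cc[2]);print(np.degrees(np.arctan2(dv[1],dv[0])))
# flask lip: brass mask
for n,cam in(("top",t),("scene",s)):
    h=cv2.cvtColor(cam["color"],cv2.COLOR_RGB2HSV); m=cv2.inRange(h,(14,120,120),(32,255,255))
    k,l,st,ce=cv2.connectedComponentsWithStats(m)
    for i in range(1,k):
        if st[i,4]>15: print(n,st[i],ce[i].round(1), onz(cam,[ce[i]],108)[0,:2].round(1), onz(cam,[ce[i]],56)[0,:2].round(1))
for n in("top","scene"):
    im=cv2.imread(f"pics/{n}0.png"); x,y=(240,200) if n=="top" else (245,170)
    cv2.imwrite(f"pics/fl_{n}.png",cv2.resize(im[y:y+70,x:x+65],None,fx=8,fy=8,interpolation=cv2.INTER_CUBIC))
E
```

```text
reg corners [[572.3, 369.2], [558.4, 166.0], [480.8, 174.4], [494.2, 374.0]] [526.4 270.9  30. ] [203.66089767  78.03758905 200.01414985  78.32698063]
y dir angle 86.12731907932125
mark [[532.77649928 370.46599505]
 [532.05023607 350.40770335]]
disc c [[529.93848217 318.673655  ]]
bar line [[515.22645212 335.70074448]
 [535.83307054 315.10734875]] 135.01838845495627
post top [[521.13918826 200.48319834]]
post top scene [[519.04162099 203.4255207 ]]
disc scene [[528.68102588 321.63370999]]
ring [[ 529.82791591 -264.70833614]]
cradle [[602.2, -231.5], [544.8, -345.3], [457.7, -303.1], [515.4, -186.7]] [ 530.01134813 -266.67194807   12.        ] [127.45475095  96.83673479 129.94343834  97.68690989]
63.42308811032832
top [312 104  14   4  20] [318.8 104.7] [750.6 -99.4] [ 768.2 -106. ]
top [113 166  11  15  89] [116.8 172.9] [621.8 280.4] [630.3 300.7]
top [ 512  205   48  102 3610] [540.  252.3] [ 467.2 -520.7] [ 464.7 -557.1]
top [374 207  11   9  72] [379.4 210.6] [ 548.8 -209.4] [ 552.1 -223.8]
top [386 207  46  31 448] [406.1 224.5] [ 522.7 -259.2] [ 524.1 -277.1]
top [261 222  15  
[... 22479 characters left out ...]
4.3] [ 767.  -370.4] [ 747.3 -361.6]
scene [311 409   5  11  20] [313. 414.] [ 866.5 -262. ] [ 854.5 -244.8]
scene [321 408  11  11  30] [326.3 412.6] [ 877.5 -247.8] [ 866.4 -229.4]
scene [362 408  11  12  39] [367.9 413.7] [ 917.5 -208.5] [ 909.5 -187.1]
scene [296 410   9  10  30] [299.7 415.4] [ 855.7 -276.4] [ 842.9 -260.3]
scene [ 40 412   8   8  25] [ 43.9 416.1] [ 626.9 -537.6] [ 596.3 -541.8]
scene [ 49 412   8   8  21] [ 52.6 415.8] [ 634.4 -527.8] [ 604.3 -531.3]
scene [168 412  11   8  32] [173.5 416.3] [ 743.1 -401.5] [ 721.6 -395.1]
scene [348 413   8   7  20] [352.  416.3] [ 904.9 -226.7] [ 896.  -206.7]
scene [304 415   8   5  16] [308.  417.3] [ 865.1 -270.2] [ 853.1 -253.6]
```

The regulator centre is about (526,271), with its y axis at 86.2°, so the knob axis is about (529.7,319). The bar points at 135°, so it needs about 0.85 rad clockwise. The post is near (520,202), the ring near (530,-265), and the flask lip near (517,-1). Next I'll check reach and take a wrist picture above the knob.

```bash
python3 - <<'E'
from h import *
for y0 in (135,-45):
    for y in (y0,y0-48.7):
        print(y,[manip.ik([529.7,319,z],down(np.radians(y))).round(2).tolist() if manip.ik([529.7,319,z],down(np.radians(y))) is not None else None for z in (45,180)])
E
```

```text
135 [[0.35, 0.72, 1.4, -0.0, 1.02, -0.43], [0.35, 0.56, 1.28, -0.0, 1.3, -0.43]]
86.3 [[0.35, 0.72, 1.4, -0.0, 1.02, 0.42], [0.35, 0.56, 1.28, -0.0, 1.3, 0.42]]
-45 [[0.35, 0.72, 1.4, -0.0, 1.02, 2.71], [0.35, 0.56, 1.28, -0.0, 1.3, 2.71]]
-93.7 [[0.35, 0.72, 1.4, -0.0, 1.02, -2.72], [0.35, 0.56, 1.28, -0.0, 1.3, -2.72]]
```

View pics/fl_top.png

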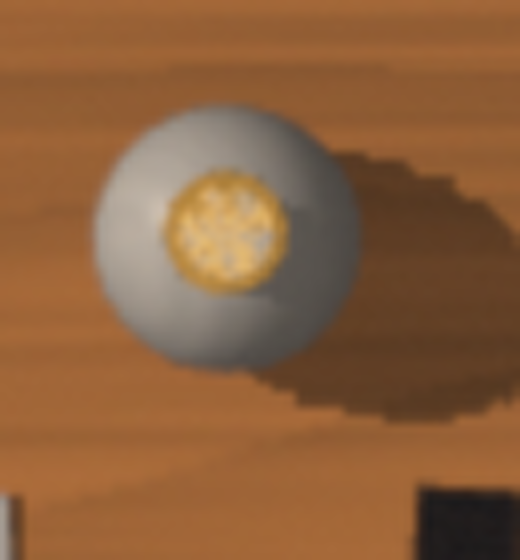

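View pics/fl_scene.png

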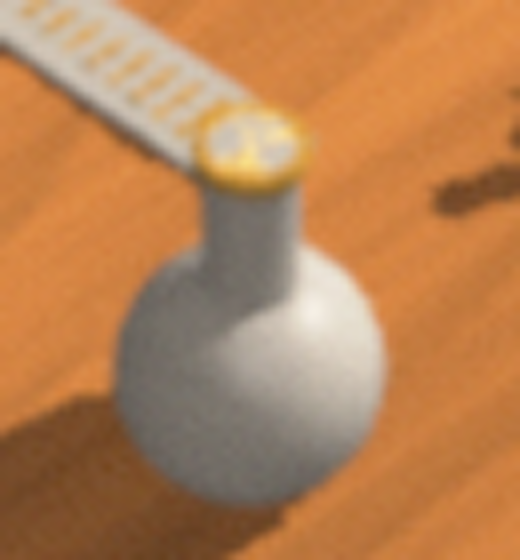

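The flask views show the lip at top (268.0,228.7) and bulb centre at top (268.0,229.2). In the scene view the lip is at (276.0,188.0).

```bash
python3 - <<'E'
from h import *
t=manip.camera("top"); s=manip.camera("scene")
print("lip top/scn",onz(t,[(268,228.5)],107)[0,:2].round(1),onz(s,[(276,188)],107)[0,:2].round(1),"bulb top",onz(t,[(268,229.1)],31)[0,:2].round(1), "bulb scn", onz(s,[(245+250/8,170+372/8)],31)[0,:2].round(1))
manip.move_pose([529.7,319,150],down(np.radians(135)))
st=manip.state(); c=manip.camera("wrist")
np.save("pics/w1.npy",np.r_[st["tcp_pos"],st["tool_rot"]])
cv2.imwrite("pics/w1.png",c["color"][:,:,::-1]); print(st["t"],st["tcp_pos"],st["q"][5])
E
```

```text
lip top/scn [516.9  -2.3] [ 5.151e+02 -2.000e-01] bulb top [517.2  -1.8] bulb scn [517.9  -1.1]
1.6583 [529.03285611 320.00129444 150.53119314] -0.4323871871194523
```

View pics/w1.png

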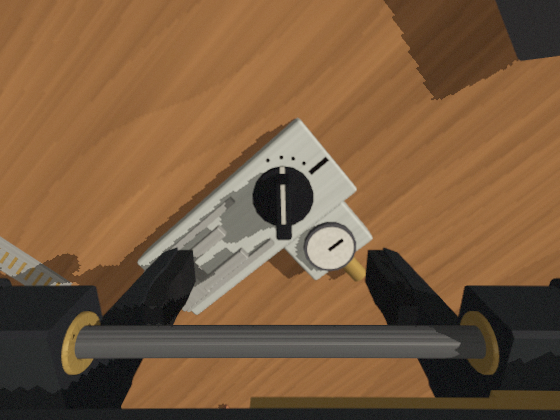

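The wrist view shows the bar vertical, its line running from (283,168) to (283,224), so it matches the tool yaw of 135°. The mark runs from (311,173) to (327,159). I'll compute the knob position and mark angle from these.

```bash
python3 - <<'E'
from h import *
st=manip.state(); c=manip.camera("wrist"); print(st["t"],st["tcp_pos"].round(1))
im=c["color"][:,:,::-1]
cv2.imwrite("pics/w2c.png",cv2.resize(im[110:320,130:390],None,fx=3,fy=3,interpolation=cv2.INTER_CUBIC))
g=cv2.cvtColor(c["color"],cv2.COLOR_RGB2GRAY)
m=(g<70).astype(np.uint8); m[:, :245]=0; m[:,345:]=0; m[:140]=0; m[245:]=0
k,l,s,ce=cv2.connectedComponentsWithStats(m)
for i in range(1,k):
    if s[i,4]>25: print(s[i],ce[i].round(1))
    if s[i,4]>1000:
        cn=max(cv2.findContours((l==i).astype(np.uint8),cv2.RETR_EXTERNAL,cv2.CHAIN_APPROX_NONE)[0],key=len)
        cn=cn[cn[:,0,1]<215]
        P=onz(c,cn[:,0,:],40,st)[:,:2]
        A=np.c_[2*P,np.ones(len(P))]; x=np.linalg.lstsq(A,(P**2).sum(1),rcond=None)[0]; print("disc circle",x[:2],np.sqrt(x[2]+x[:2]@x[:2]))
b=onz(c,[(283,168),(283,224)],76,st); print("bar",b[:,:2],np.degrees(np.arctan2(*(b[0]-b[1])[1::-1])))
mk=onz(c,[(311,173),(327,159)],30,st); print("mark",mk[:,:2],np.degrees(np.arctan2(*(mk[1]-mk[0])[1::-1])))
E
```

```text
1.7083 [528.9 320.1 150.6]
[309 158  19  16  86] [318.  165.6]
[ 253  167   60   73 2750] [282.3 198.5]
disc circle [529.72354727 322.94130474] 24.854183630674903
[304 223  33  22  88] [316.4 229.5]
bar [[506.27703174 346.4417111 ]
 [536.24497033 316.8117435 ]] 135.3249124818903
mark [[533.75773286 353.2053526 ]
 [534.42615918 370.82531796]] 87.82748432109341
```

View pics/w2c.png

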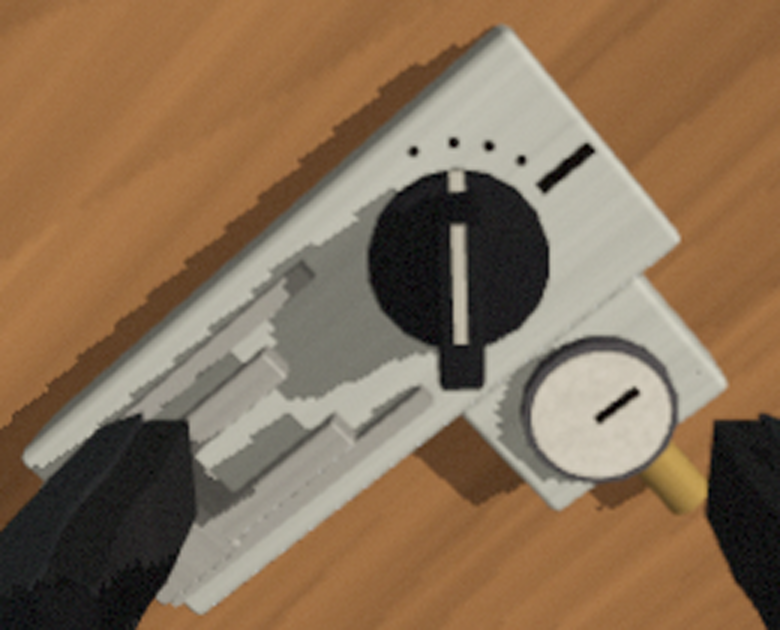

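```bash
python3 - <<'E'
from h import *
st=manip.state(); c=manip.camera("wrist")
f=lambda p:(np.array(p,float)+.5)/3-.5+[130,110]
a=lambda P:np.degrees(np.arctan2(*(P[0]-P[1])[1::-1])).round(2)
print("bar",a(onz(c,f([(457,224),(461,345)]),76,st)),"mark",a(onz(c,f([(592,148),(543,187)]),30,st)))
print("edgeL",a(onz(c,f([(505,27),(25,458)]),30,st)),"edge end",a(onz(c,f([(505,27),(679,240)]),30,st)))
cor=onz(c,f([(505,27),(679,240)]),30,st)[:,:2]; print(cor)
print("post base?",)
# go down and grip
p=[529.4,321.0,150]
manip.servo_line([529.4,321.0,46],attitude=down(np.radians(136)),rate=120,max_force=15)
s0=manip.state(); manip.grab(12); manip.wait(.2); s1=manip.state()
print(s0["t"],s0["tcp_pos"],s0["contact_force"]); print(s1["t"],s1["tcp_pos"],s1["contact_force"],s1["torque"],s1["finger_gap"],s1["q"][5])
E
```

```text
bar 137.09 mark 85.02
edgeL 86.7 edge end 175.83
[[493.9038953  376.23417908]
 [571.88906707 370.55402913]]
post base?
2.825 [529.83202976 321.17048462  46.82706472] [ 0.70205752  0.27307343 -0.67878826]
4.1583 [530.35158109 321.85548847  46.12902925] [ 6.56175518  4.9872876  -3.19215295] [ 0.81038667 -0.83648659  0.0244349 ] 12.132265936807146 -0.44678907180594685
```

It's gripped, with a finger gap of 12.1 mm on the 12 mm bar. A side force of 8 N means the axis lies about 1 mm towards +x+y. I'll correct for that and turn.

```bash
python3 - <<'E'
from h import *
manip.servo_line([530.6,322.2,46],rate=30)
s=manip.state(); print(s["contact_force"].round(2),s["tcp_pos"].round(1))
for y in (118,102,86.1):
    manip.servo_line([530.6,322.2,46],attitude=down(np.radians(y)),rate=30) if False else manip.move_pose([530.6,322.2,46],down(np.radians(y)))
manip.wait(.3)
s=manip.state(); X=R_of(s["tool_rot"])[:,0]
print(s["t"],s["contact_force"].round(2),s["torque"].round(3),s["tcp_pos"].round(1),np.degrees(np.arctan2(X[1],X[0])),s["finger_gap"])
c=manip.camera("wrist"); cv2.imwrite("pics/w3.png",c["color"][:,:,::-1])
E
```

```text
[-2.33 -2.54  2.65] [530.5 322.   46.1]
5.8583 [-3.27 -3.36  4.83] [-0.706  0.644 -0.024] [530.5 322.   46.1] 86.38761187022061 11.981397919178558
```

View pics/w3.png

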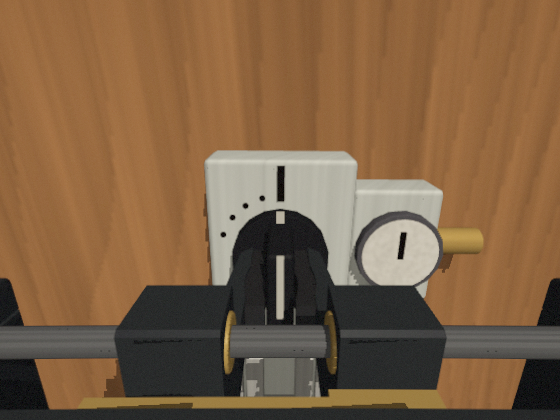

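The white nub at (280,217) sits directly under the mark at (281,183), so the knob is aligned. I'll release it and move to the lock post.

```bash
python3 - <<'E'
from h import *
q=down(np.radians(86.4))
manip.open_gripper()
manip.servo_line([530.5,322,140],rate=200)
manip.servo_line([522.2,203.5,140],attitude=q,rate=200)
s=manip.state(); c=manip.camera("wrist"); cv2.imwrite("pics/w4.png",c["color"][:,:,::-1]); t=manip.camera("top")
cv2.imwrite("pics/t4.png",cv2.resize(t["color"][160:255,80:195,::-1],None,fx=6,fy=6,interpolation=cv2.INTER_CUBIC))
np.save("pics/s4.npy",np.r_[s["tcp_pos"],s["tool_rot"]]); print(s["t"],s["tcp_pos"])
E
```

```text
8.45 [522.1501036  204.1337282  139.60924358]
```

View pics/w4.png

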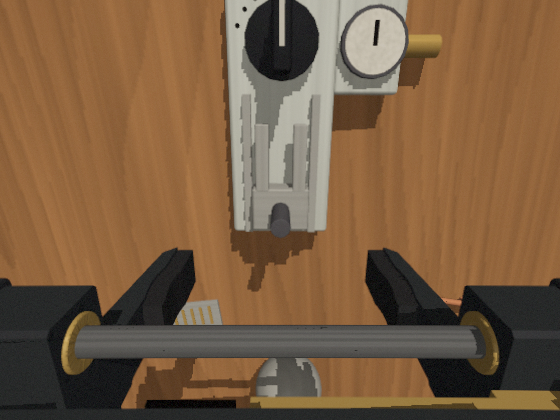

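View pics/t4.png

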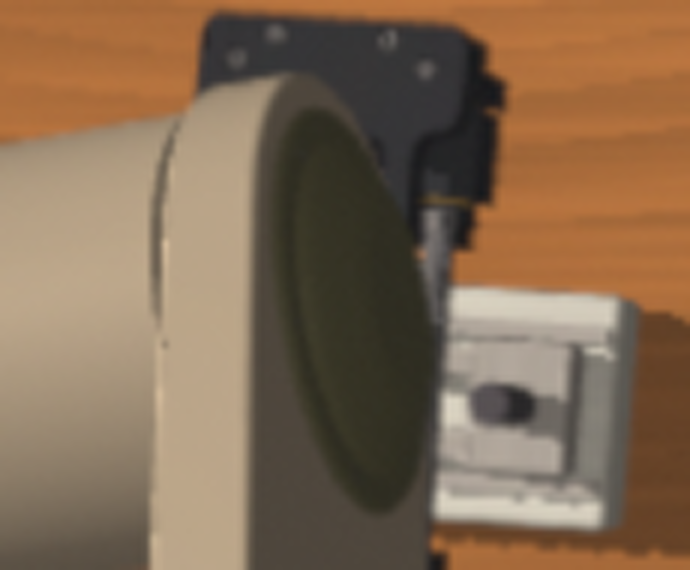

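The wrist view shows the post's top at (280,226) and its bar line vertical at x≈282. I'll locate the post, then descend and grip it.

```bash
python3 - <<'E'
from h import *
s=manip.state(); c=manip.camera("wrist")
P=onz(c,[(280,227),(280,218)],86,s); print("post",P[0,:2], "knob bar c", onz(c,[(282,28)],76,s)[0,:2])
E
```

```text
post [522.22525292 203.80069362] knob bar c [530.68988766 323.88065127]
```

```bash
python3 - <<'E'
from h import *
q=down(np.radians(86.4))
manip.servo_line([522.2,203.8,54],attitude=q,rate=150,max_force=15)
manip.grab(12); manip.wait(.1)
s=manip.state(); print(s["t"],s["tcp_pos"].round(1),s["contact_force"].round(2),s["finger_gap"])
u=np.array([np.cos(np.radians(86.3)),np.sin(np.radians(86.3))])
hit=manip.servo_line([*(np.array([522.2,203.8])+69*u),54],rate=60,max_force=14)
s=manip.state(); print(hit,s["t"],s["tcp_pos"].round(1),s["contact_force"].round(2),s["finger_gap"], (s["tcp_pos"][:2]-[522.2,203.8])@u)
c=manip.camera("wrist"); cv2.imwrite("pics/w5.png",c["color"][:,:,::-1])
E
```

```text
10.5417 [522.2 203.8  54. ] [ 0.36 -0.3   0.02] 13.723382013470843
True 11.6167 [526.9 270.4  53.9] [ 0.7  -2.74  3.42] 13.589697437369134 66.7198648949543
```

View pics/w5.png

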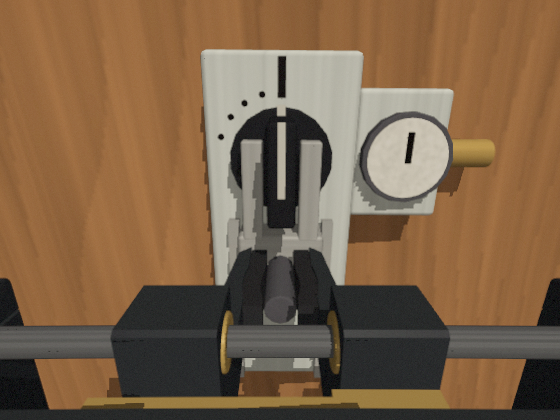

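The fork is home over the bar, stopping on force after 66.7 mm, and the pointer (281,105) is still under the mark (282,75). I'll release it and move above the flask.

```bash
python3 - <<'E'
from h import *
manip.open_gripper()
manip.servo_line([526.9,270.0,150],rate=200)
s=manip.state(); c=manip.camera("wrist"); cv2.imwrite("pics/w6.png",c["color"][:,:,::-1]); 
q=down(np.radians(90))
manip.move_pose([516.5,0,200],q); manip.wait(.1)
s=manip.state(); c=manip.camera("wrist"); cv2.imwrite("pics/w7.png",c["color"][:,:,::-1]); print(s["t"],s["tcp_pos"])
t=manip.camera("top"); cv2.imwrite("pics/t7.png",cv2.resize(t["color"][160:255,80:195,::-1],None,fx=6,fy=6,interpolation=cv2.INTER_CUBIC))
E
```

```text
14.6833 [516.56165705   1.09265295 199.57616885]
```

View pics/w6.png

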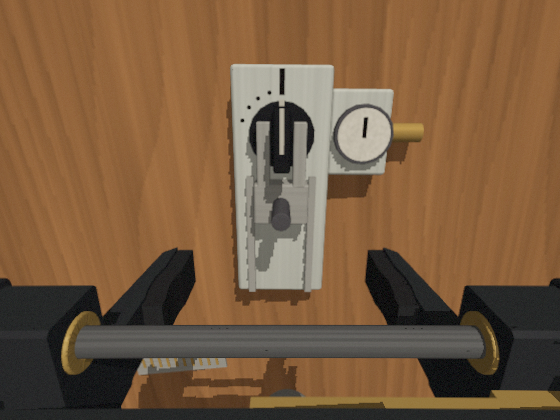

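View pics/w7.png

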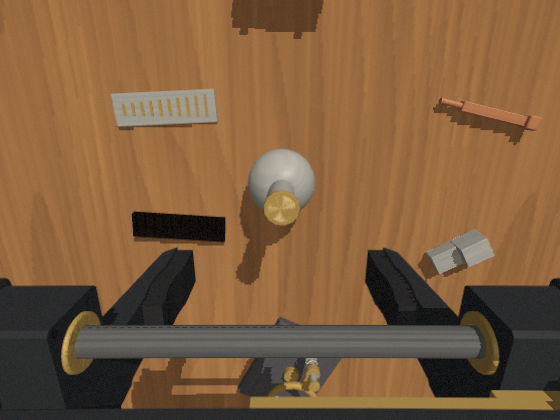

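View pics/t7.png

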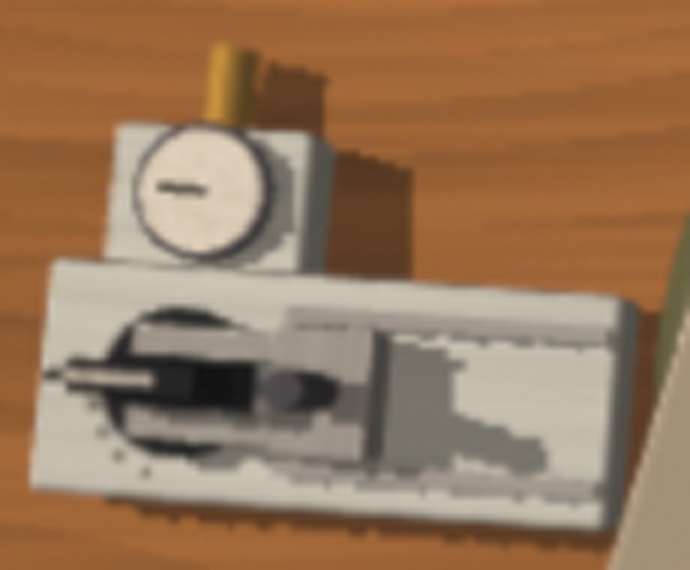

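The lock is closed: from the top the fork encloses the bar and the pointer lies along the mark. The flask lip is at wrist (282,207) and the bulb centre at (281.5,182). The bystanders are untouched.

```bash
python3 - <<'E'
from h import *
s=manip.state(); c=manip.camera("wrist")
h=cv2.cvtColor(c["color"],cv2.COLOR_RGB2HSV); m=cv2.inRange(h,(14,110,70),(34,255,255)); m[:150]=0;m[240:]=0;m[:,:230]=0;m[:,330:]=0
k,l,S,ce=cv2.connectedComponentsWithStats(m); i=1+S[1:,4].argmax(); print(S[i],ce[i])
print(onz(c,[S[i,:2]+S[i,2:4]/2-.5],107,s)[0], onz(c,[(281.5,182)],31,s)[0], s["tcp_pos"])
t=manip.camera("top"); p=(np.array([287,390])+.5)/6-.5+[80,160]; P=onz(t,[p],86)[0]; print("post",P,np.linalg.norm(P[:2]-[529.9,318.7]))
E
```

```text
[ 230  150  100   90 5475] [280.55853881 201.18812785]
[516.38813247  10.72647711 107.        ] [5.18299744e+02 9.51045884e-02 3.10000000e+01] [516.57449043   0.90571312 199.73603321]
post [525.7456838  265.64252794  86.        ] 53.219861745144286
```

```bash
python3 - <<'E'
from h import *
s=manip.state(); c=manip.camera("wrist")
L=onz(c,[(282,207)],108,s)[0]; print(L)
q=down(np.radians(90))
x=np.array([517.2,(L[1]-0.5)/2])
x=np.array([516.8,0.5*(L[1]+0.0)]); print(x)
print(manip.servo_line([*x,66],attitude=q,rate=150,max_force=10))
s0=manip.state(); c0=manip.camera("wrist"); cv2.imwrite("pics/w8.png",c0["color"][:,:,::-1])
print(s0["t"],s0["tcp_pos"].round(1),s0["contact_force"].round(2))
E
```

```text
[5.18341436e+02 4.46605170e-01 1.08000000e+02]
[5.16800000e+02 2.23302585e-01]
False
15.975 [5.173e+02 1.000e-01 6.670e+01] [-0.02  0.36 -0.31]
```

View pics/w8.png

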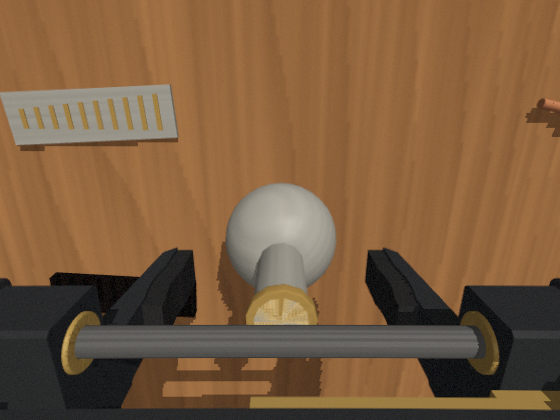

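The flask neck is centred between the open fingers in the wrist view, with the lip at about (282,305). I'll grip and lift it, carry it past the cradle and look at the ring.

```bash
python3 - <<'E'
from h import *
manip.grab(45); manip.wait(.15)
s=manip.state(); print(s["finger_gap"],s["contact_force"].round(2),s["tcp_pos"].round(1))
q=down(np.radians(90)); p=s["tcp_pos"]
manip.servo_line([p[0],p[1],200],rate=150)
s=manip.state(); print(s["t"],s["contact_force"].round(2),s["finger_gap"])
manip.move_pose([530,-360,200],q); manip.wait(.2)
s=manip.state(); c=manip.camera("wrist"); cv2.imwrite("pics/w9.png",c["color"][:,:,::-1]); print(s["t"],s["tcp_pos"].round(1),s["contact_force"].round(2))
c=manip.camera("scene"); cv2.imwrite("pics/s9.png",c["color"][:,:,::-1])
E
```

```text
26.088886481475676 [0.36 0.92 0.79] [5.169e+02 2.000e-01 6.610e+01]
18.1917 [-0.8  -0.76 -1.83] 25.806775028751698
19.7417 [ 530.5 -359.1  200.2] [ 0.35 -0.21 -0.94]
```

View pics/w9.png

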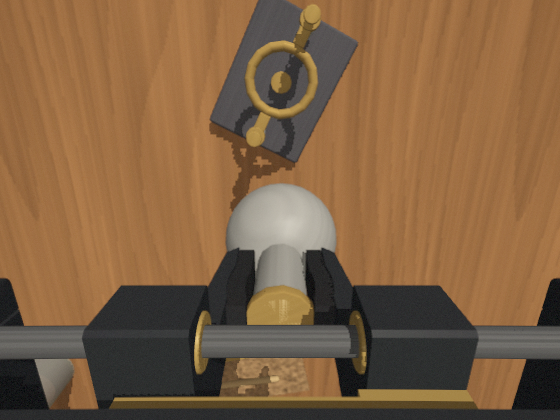

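View pics/s9.png

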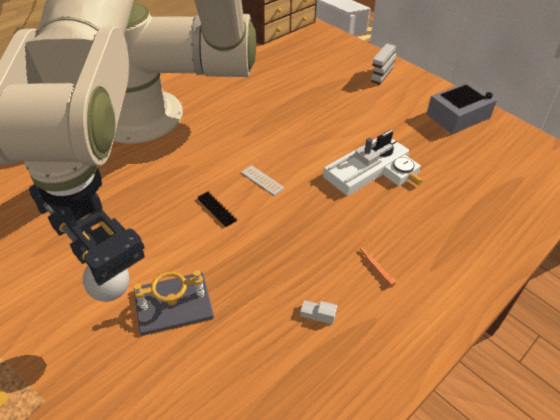

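The flask is held upright: the bulb stays at (281,237), as before the lift. The ring is visible at about (281.5,79) in the wrist view. I'll compute its centre with an ellipse fit, using the brass mask near the ring.

```bash
python3 - <<'E'
from h import *
s=manip.state(); c=manip.camera("wrist")
h=cv2.cvtColor(c["color"],cv2.COLOR_RGB2HSV); m=cv2.inRange(h,(14,110,110),(34,255,255)); m[135:]=0
m[:,:235]=0; m[:,330:]=0
dk=~m
# inner hole: non-brass region reached around (262,80)
hole=((m==0)).astype(np.uint8); k,l,S,ce=cv2.connectedComponentsWithStats(hole,connectivity=4)
best=l[62,281]; print("hole",S[best],ce[best])
cn=max(cv2.findContours((l==best).astype(np.uint8),cv2.RETR_EXTERNAL,cv2.CHAIN_APPROX_NONE)[0],key=cv2.contourArea)
cn=cv2.convexHull(cn)
P=onz(c,cn[:,0,:],56,s)[:,:2]
A=np.c_[2*P,np.ones(len(P))]; x=np.linalg.lstsq(A,(P**2).sum(1),rcond=None)[0]; print("ring circ",x[:2],np.sqrt(x[2]+x[:2]@x[:2]))
print("visual",onz(c,[(281.5,79.5)],56,s)[0], "bulb at grasp z", s["tcp_pos"])
# bulb location relative TCP: bulb centre z = tcp-66+30
print("bulb", onz(c,[(281,237)],s["tcp_pos"][2]-36,s)[0])
t=manip.camera("top"); print("ring top", onz(t,[(350+306/6,180+252/6)],56)[0]); sc=manip.camera("scene")
print("ring scene", onz(sc,[(169.5,288)],56)[0])
E
```

```text
hole [ 254   48   56   61 2347] [281.67788666  77.50191734]
ring circ [ 531.72888705 -263.75946243] 23.610488652919347
visual [ 531.64720086 -264.64698919   56.        ] bulb at grasp z [ 530.26140659 -359.42650946  200.15165328]
bulb [ 531.12792609 -359.29687945  164.15165328]
ring top [ 529.13162708 -266.84859747   56.        ]
ring scene [ 533.29429765 -266.48261568   56.        ]
```

The ring is at about (531.5,-264.3). I'll move over it, then descend slowly until contact.

```bash
python3 - <<'E'
from h import *
q=down(np.radians(90))
manip.servo_line([530.9,-264.5,200],attitude=q,rate=120)
manip.servo_line([530.9,-264.5,128],rate=100,max_force=8)
manip.wait(.2); s=manip.state(); print(s["t"],s["tcp_pos"].round(2),s["contact_force"].round(2))
hit=manip.servo_line([530.9,-264.5,113],rate=20,max_force=4)
s=manip.state(); print(hit,s["t"],s["tcp_pos"].round(2),s["contact_force"].round(2),s["torque"].round(2),s["finger_gap"])
c=manip.camera("scene"); cv2.imwrite("pics/s10.png",cv2.resize(c["color"][200:350,60:260,::-1],None,fx=4,fy=4,interpolation=cv2.INTER_CUBIC))
c=manip.camera("wrist"); cv2.imwrite("pics/w10.png",c["color"][:,:,::-1])
E
```

```text
22.0083 [ 531.09 -264.65  128.58] [-0.43 -0.62 -2.38]
True 22.5667 [ 530.85 -264.56  116.96] [-1.15 -0.54  3.2 ] [-0.09  0.05 -0.  ] 26.053057808904843
```

View pics/s10.png

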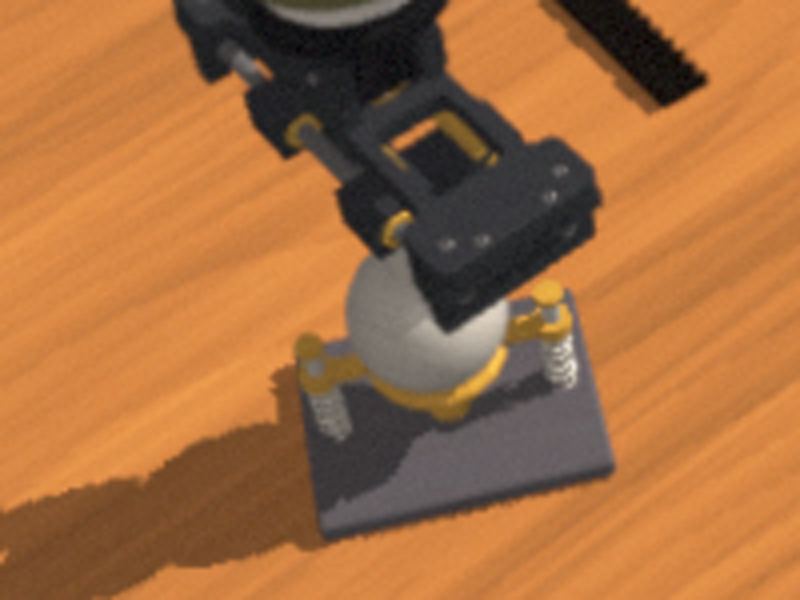

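View pics/w10.png

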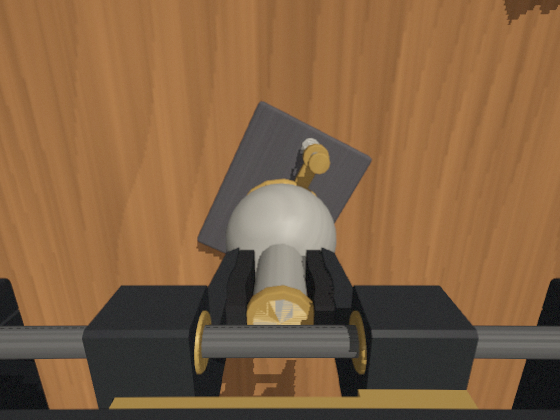

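The bulb sits centred in the ring with almost no side force. Contact came at TCP z≈117. I'll press about 12.5 mm more and check the force.

```bash
python3 - <<'E'
from h import *
z=116
for z in (114,111,108,106,105):
    manip.servo_line([530.9,-264.5,z],rate=25)
    manip.wait(.15); s=manip.state(); print(z,round(s["t"],2),s["tcp_pos"].round(2),s["contact_force"].round(2),s["finger_gap"].round(2))
c=manip.camera("scene"); cv2.imwrite("pics/s11.png",cv2.resize(c["color"][200:350,60:260,::-1],None,fx=4,fy=4,interpolation=cv2.INTER_CUBIC))
c=manip.camera("wrist"); cv2.imwrite("pics/w11.png",c["color"][:,:,::-1])
E
```

```text
Traceback (most recent call last):
AttributeError: 'float' object has no attribute 'round'
```

```bash
python3 - <<'E'
from h import *
for z in (114,111,108,106,105):
    manip.servo_line([530.9,-264.5,z],rate=25)
    manip.wait(.15); s=manip.state(); print(z,round(s["t"],2),s["tcp_pos"].round(2),s["contact_force"].round(2),round(s["finger_gap"],2))
c=manip.camera("scene"); cv2.imwrite("pics/s11.png",cv2.resize(c["color"][200:350,60:260,::-1],None,fx=4,fy=4,interpolation=cv2.INTER_CUBIC))
c=manip.camera("wrist"); cv2.imwrite("pics/w11.png",c["color"][:,:,::-1])
E
```

```text
114 23.48 [ 530.96 -264.58  114.11] [-0.23 -0.36  5.05] 25.82
111 23.89 [ 531.01 -264.6   111.32] [-1.69 -2.07  6.79] 26.13
108 24.31 [ 531.08 -264.73  108.58] [-0.96  0.38  7.89] 25.74
106 24.71 [ 531.15 -264.77  106.78] [-1.4   0.5   9.87] 25.84
105 25.11 [ 531.17 -264.79  105.85] [-0.94 -0.14 10.61] 26.16
```

View pics/s11.png

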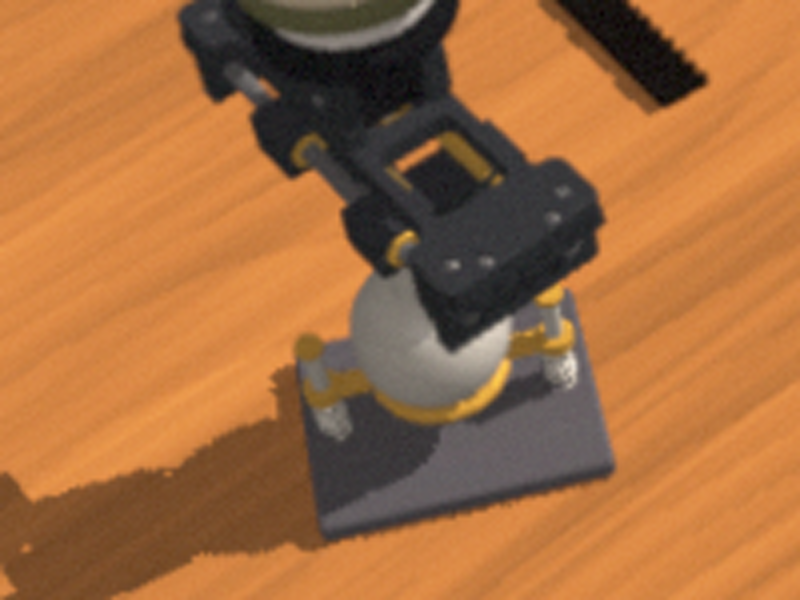

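View pics/w11.png

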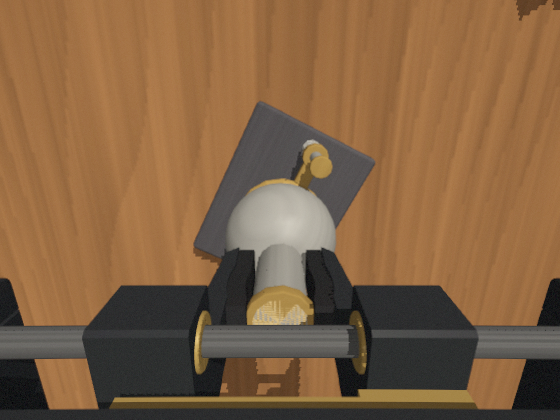

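The force rises steadily at 0.67 N/mm with no slip. It now reads 10.6 N plus 2.3 N for the flask's weight, about 13 N, which means the ring is about 12–13 mm down. The pictures show the ring lowered, the bulb unchanged in the fingers at (281,237), and the fingers well above the ring. I'll hold, check once more and hand in.

```bash
python3 - <<'E'
from h import *
manip.wait(.8)
s=manip.state(); print(round(s["t"],2),s["tcp_pos"].round(2),s["contact_force"].round(2),round(s["finger_gap"],2))
c=manip.camera("top"); a=c["color"][:,:,::-1]; b=cv2.imread("pics/top0.png")
cv2.imwrite("pics/t12.png",a)
E
```

```text
26.01 [ 531.17 -264.78  105.86] [-0.81  0.2   9.13] 26.33
```

View pics/t12.png

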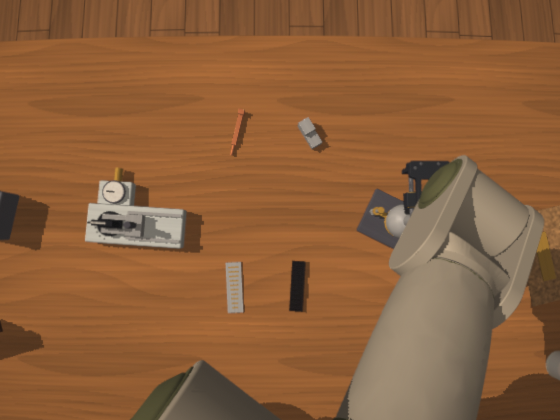

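The knob and lock are still closed at (115,224), and the bystanders are where they started. The force reads slightly lower, so I'll sample it for noise or slip.

```bash
python3 - <<'E'
from h import *
F=[];T=[]
for i in range(20):
    manip.wait(.05); s=manip.state(); F.append(s["contact_force"][2])
print(np.round(F,1), np.mean(F[:10]),np.mean(F[10:]),s["t"],s["tcp_pos"].round(2),round(s["finger_gap"],2))
E
```

```text
[ 9.6 10.1  9.9  9.7  9.8  9.9 10.1 10.2  9.7  9.8 10.1  9.3  8.8  9.5
 10.5  9.1  9.3 10.4  9.7 10. ] 9.880032264787541 9.663565512240789 27.0583 [ 531.17 -264.79  105.87] 26.06
```

```bash
python3 - <<'E'
from bench import manip
print(manip.sign_off())
E
```

```text
the job is handed in; nothing more can be done
None
```

I handed the job in at about 27 s of the 58 s allowed, with the arm still holding the flask pressed down. Sign-off gives no verdict, so the results below are my own checks.

- **Knob:** I gripped the bar and turned it clockwise from about 135° to 86.4°. In the wrist and top pictures, the pointer lines up with the mark. My estimates of the mark's angle ran from 85.0° to 87.8°, well within the 0.12 rad (6.9°) allowed.
- **Lock:** I slid the fork until it hit its stop, after about 66.7 mm. The top view puts the post 53 mm from the knob's axis, against 54 mm when fully closed. The knob stayed on its mark.
- **Flask:** It stands centred and upright in the ring, and the grip is set to 45 N. Over the last second the vertical force averaged about 9.8 N. Adding the flask's weight gives about 12 N on the ring, so it is about 12 mm down. The arm's travel since contact gives the same figure.
- **Robot and bystanders:** The fingers are well clear of the ring. In the last top picture, the reed plate, comb, feeler block and punch lie where they started.

**Disagreements:**
- The cameras differed by 2–4 mm on the knob and ring positions. I settled the knob by the contact force, and used the wrist view for the ring.
- The finger gap on the 24 mm neck read about 26 mm, which I can't explain. The flask showed no slip or tilt.
- The vertical force first read 10.6 N, then settled at 9.8 N with about 0.5 N of noise.

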